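# Aim the dispenser chute at the mug and draw the slide gate

### The arm

A 6-joint arm with a two-finger parallel gripper is mounted at the origin on a cart in front of the work surface, level with it; the furniture and walls round the work are solid. World frame = base frame: x ahead of the robot, y to its left, z up, the work surface at z = 0. Lengths are in m, angles in rad, forces in N, time in s.
With the tool pointing down it reaches from about 0.35 to 0.775 m from the base axis. Payload 7.3 kg.
Tool frame: the origin (TCP) lies where the fingers leave the gripper's body, on its centre line; the fingertips stand 66 mm ahead of it and the grasp point (between the pads) lies 47 mm ahead of it; z points along the fingers, y is the line along which they close (so a half turn about z gives the same grasp; the last joint's range is limited). The gripper opens to 92 mm and grips with 3 to 60 N. Pads are 19 mm wide; open, the fingers measure 130 mm over their backs; the gripper's body (75 mm by 190 mm) begins 47 mm behind the grasp point.
Start: joints at [-1.413, 0.342, 1.524, -0, 1.275, -0.146], TCP at [0.157, -0.501, 0.292] pointing down, gripper open.
Joint ranges: [-2.53, 2.53], [-0.77, 2.02], [0.04, 2.7], [-1, 4.14], [0.28, 2.66], [-3.11, 3.11]. Speed limits (rad/s): [2.57, 2.57, 3.14, 3.14, 3.14, 3.14].

### API

Orientations are given as [roll, pitch, yaw] about the fixed x, y, z axes, in that order (R = Rz(yaw) Ry(pitch) Rx(roll)).
In Python, from workcell import read_state, read_camera, finish_job, outline_of, tip_of gives the robot as it stands. The module is installed in compiled form; this text tells all that it offers.
- The arm moves only by the tool send_rows, never from a script. Its argument "series" is one flat list of numbers, 5 for each row, row after row: the closure, from 0 (fully open) to 1 (shut), then the shift along the world's x, y, z in cm, then the turn about the world's z in degrees. A call has 1 to 20 rows; each row shifts and turns the commanded pose from where the row before left it; what a row does not reach is not made up. A row lasts 1/10 s, in which the tool goes at most 50 mm and 8.59 degrees, less where a joint would pass 70% of its speed; a pose out of reach is approached as far as the arm can. A call is refused whole if a number of a shift passes 5 or a number of a turn 8.59, either way. A call with a gripper value outside its range is refused whole. The fingers move at their own pace and stop on an object; the grip force is fixed at half the most. Time passes only in rows, so rows that do not move let the fingers close. It gives the time, the measured TCP pose, the force, the opening and the grip force at its end, in the units of the state.
- read_state(): the state, without advancing time (a new reading comes with each control period).
- read_camera(name): name is "side" or "top" or "wrist"; returns a dict with "frame" (480x640x3 uint8, red, green, blue), "depth" (480x640 float32, m along the optical axis (not along the pixel's ray), 0 where there is no reading), "vfov" (degrees; the focal length in pixels is half the picture's height over the tangent of half this angle, whatever the lens; pixels are square), "cx", "cy" (the principal point, pixels), "view" (4x4, takes a point from world to camera coordinates). Camera axes: x right, y down, z forward; pixel columns grow to the right and rows downward; lengths in m; the calibration is good to about 2 mm. The wrist camera is an equidistant fisheye: a pixel r from the principal point sees the ray r / f radians off the axis. A picture is of the moment at which its call begins.
- finish_job(): hands the job in; it is judged then, once.
Trained networks look in the newest picture that a camera, given by its name, has taken for a name from the list of things; names that differ only in an ending like _2 or _b are one class to them, and where a whole thing is asked for, a point or a joint stands for the part that bears it (a point fixed in the world has none). Each returns a list of dicts, best first, with "p" (0 to 1); they miss things now and then, are a little off and sometimes report something else, mostly with a low value. They report only what shows in the picture. A call takes as long as a camera call.
- outline_of(camera, thing): "mask" (480x640 bool, what is visible of it).
- tip_of(camera, thing): "at" ([x, y, z] in m, in world coordinates, good to about 4 mm: a listed point, or the origin of a listed thing).
The state is a dict: "time": time; "q": joint angles; "dq": joint speeds; "joint_torque": joint torques, N m; "eef_pos": TCP position; "tcp_rot": TCP orientation; "wrist_force": force on the tool from outside, world axes, zero at the start; "torque": the same for the moment, N m; "opening": finger opening in m; "gripper_force": force on a finger pad.
Only numpy, scipy, OpenCV 4.12 (cv2) and the standard library are available. Lean on these libraries where they do the work, as an engineer would, in place of code of your own. Each camera call takes 0.05 s, during which the arm holds its last target. There are 200 camera calls.

### The job

Get the dry-goods dispenser ready to fill the dotted mug: swing its chute round, pushing the upright fin on it, until the chute's lip is centred over the mug's mouth, and only then draw the slide gate by its upright tab all the way out to its end stop. Keep the gate shut until the chute is over the mug, and leave the mug, the glass and the jar standing where they are.

Things in the scene. Friction and masses are not known exactly. Their poses are not given: they have to be found in the camera images.
- chute_axis (a point): Point on the upright swivel axis of the chute, 170 mm above the counter, under the hopper of the fixed dispenser (white round hopper 104 mm across on a steel stand, wooden lid top 315 mm above the counter). Its frame is the dispenser's: z up; local -x points out of the dispenser's front, away from its rear column, to the middle of the curved cork mat, which is 4 mm thick and carries the cups.
- chute (a joint): Swivel angle of the steel chute in rad, -1.3 to 1.3; 0 when the chute points along the dispenser's local -x, growing counter-clockwise seen from above. Friction 0.2 N m; it stays where it is left.
- chute_lip (a point): Middle of the chute's pouring end, 146 mm from the swivel axis, 120 mm above the counter. The chute is an open gutter 44 mm wide that slopes down and outward. Seen from above the lip and the fin lie on one straight line through the swivel axis.
- chute_fin (a point): Middle of the top edge of the upright dark fin that stands on a strap across the chute, centred 125 mm from the swivel axis: 36 mm long along the chute, 8 mm thick, its top 210 mm and its foot 154 mm above the counter. Push it sideways on either face.
- mug_mouth (a point): Centre of the mouth of the loose white dotted mug (mouth 82 mm across, 91 mm tall, handle pointing away from the dispenser), at rim height, 95 mm above the counter.
- gate (a joint): How far the slide gate is drawn out, in m: 0 shut, 0.05 at its end stop. Friction 2.5 N; it stays where it is left.
- gate_tab (a point): Middle of the top edge of the upright tab at the outer end of the slide gate, a flat aluminium strip under the hopper. The tab is 50 mm wide, 8 mm thick, its top 235 mm above the counter, standing 46 mm above the strip. It is 148 mm from the swivel axis when shut and slides straight and level away from that axis, along the line from axis to tab; there are 90 mm free between tab and hopper.
- tumbler_rim (a point): Centre of the rim of the loose clear drinking glass, 81 mm across, 92 mm tall, on the same mat: leave it alone.
- honey_mid (a point): Centre (half-way up) of the loose jar with a red lid, 65 mm across, 100 mm tall, on the counter: leave it alone.

How it is judged:
By the outcome, as a careful person would: the job done as asked, in the order asked, and still so for the second after the job is handed in, with the robot touching nothing.
It also fails if it takes over 48 s, if anything falls off the work surface, if the arm or the gripper's body presses on something with over 40 N, if the wrist force passes 120 N, or if a joint passes its speed limit or range.

## Working session

There is one attempt and no reset: what is moved stays moved. The work goes in short steps, Python scripts to look and compute and a tool call to move; the robot and the scene stay as the last step left them, time stands still between calls to the robot, and variables do not carry over. Pictures are saved under pics/ and viewed, at most 10 in all, crops included, and the job is handed in when it is done.

Besides the shell and the picture viewer there is one more tool, called after ">>>" by a JSON object that holds its "fn" and its "kwargs", one argument or row to a line. send_rows: Moves the arm, as the interface text tells. Its arguments: {"type":"object","properties":{"series":{"type":"array"}},"required":["series"]}

```bash
mkdir -p pics; python3 - <<'E'
from workcell import *
import cv2,numpy as np
s=read_state();print(s['time'],s['eef_pos'],s['tcp_rot'],s['opening'])
ims=[]
for c in ['side','top']:
    r=read_camera(c);ims.append(r['frame'])
    for t in ['chute_axis','chute_lip','chute_fin','mug_mouth','gate_tab','tumbler_rim','honey_mid']:
        print(c,t,[(np.round(d['at'],4).tolist(),round(d['p'],2)) for d in tip_of(c,t)[:3]])
    cv2.imwrite(f'pics/{c}0.png',r['frame'][:,:,::-1])
E
```

```text
0.0 [ 0.15702833 -0.50063643  0.2915544 ] [-3.14006801e+00 -1.99725916e-04  3.03838279e-01] 0.09173458274912887
side chute_axis [([0.6025, -0.1902, 0.17], 0.97)]
side chute_lip [([0.4602, -0.2264, 0.1188], 0.58)]
side chute_fin [([0.4795, -0.2154, 0.2083], 0.85), ([0.4769, -0.1195, 0.0922], 0.6)]
side mug_mouth [([0.4804, -0.1226, 0.0911], 0.72)]
side gate_tab [([0.5931, -0.0409, 0.2336], 0.78)]
side tumbler_rim [([0.4843, -0.3009, 0.097], 0.82)]
side honey_mid [([0.4707, -0.4819, 0.0514], 0.73)]
top chute_axis [([0.6032, -0.1919, 0.1712], 0.86)]
top chute_lip [([0.4619, -0.2292, 0.1138], 0.8)]
top chute_fin [([0.4822, -0.2173, 0.2055], 0.75)]
top mug_mouth [([0.479, -0.117, 0.0896], 0.62)]
top gate_tab [([0.5894, -0.0462, 0.2358], 0.86)]
top tumbler_rim [([0.4827, -0.3002, 0.0943], 0.91), ([0.587, -0.0432, 0.2348], 0.53)]
top honey_mid [([0.4657, -0.4893, 0.0467], 0.91), ([0.586, -0.0415, 0.233], 0.74)]
```

View pics/top0.png

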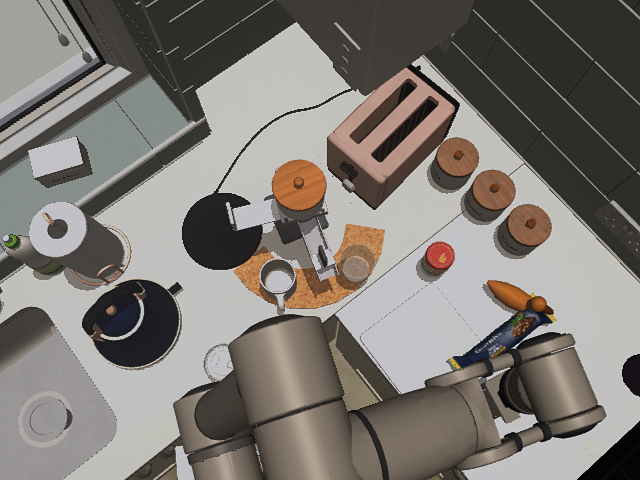

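View pics/side0.png

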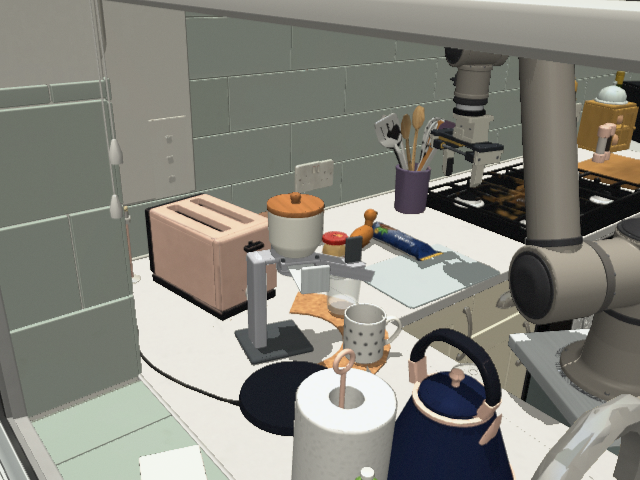

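The top view shows the hopper at (299,185), the chute running to about (322,270), the gate tab at (231,215), the mug at (278,277) and the glass at (356,265). The side view shows the tab at (315,278), the fin at (353,250) and a column at (258,300). Next I'll refine these positions with depth.

```bash
cat > h.py <<'E'
from workcell import *
import numpy as np, cv2
from scipy.optimize import least_squares
def cloud(c):
    r=read_camera(c);d=r['depth'];f=240/np.tan(np.radians(r['vfov']/2))
    v,u=np.mgrid[:480,:640];p=np.stack([(u-r['cx'])/f*d,(v-r['cy'])/f*d,d],-1)
    V=r['view'];w=(p-V[:3,3])@V[:3,:3];w[d<=0]=np.nan
    return w,r
def circ(P):
    s=least_squares(lambda q:np.hypot(P[:,0]-q[0],P[:,1]-q[1])-q[2],[*P.mean(0)[:2],.05],loss='soft_l1',f_scale=.002);return s.x
E
python3 - <<'E'
from h import *
W={}
for c in ['top','side']:
    w,r=cloud(c);W[c]=w
    def box(x0,x1,y0,y1,z0,z1):
        P=w.reshape(-1,3);return P[(P[:,0]>x0)&(P[:,0]<x1)&(P[:,1]>y0)&(P[:,1]<y1)&(P[:,2]>z0)&(P[:,2]<z1)]
    for n,b in dict(lid=(.5,.7,-.3,-.1,.27,.313),mug=(.42,.54,-.17,-.07,.088,.1),fin=(.44,.53,-.28,-.16,.18,.215),tab=(.53,.65,-.07,-.01,.195,.24)).items():
        P=box(*b);print(c,n,len(P),P.min(0).round(3),P.max(0).round(3),P.mean(0).round(4))
        if n=='mug' and len(P)>10:print(circ(P).round(4))
        if n=='lid':
            h,_=cv2.findContours(0*np.zeros((1,1),np.uint8),0,2) if 0 else (0,0)
            H=cv2.convexHull(P[:,:2].astype(np.float32)).reshape(-1,2);print('lidhull',circ(H).round(4))
        if n in('fin','tab'):
            e,v=np.linalg.eigh(np.cov(P[:,:2].T));print('dir',v[:,1].round(3))
w=W['side']
for u,v in [(258,265),(258,300),(258,335),(255,245)]:print(u,v,w[v,u].round(3))
P=W['top'].reshape(-1,3);Q=P[(P[:,0]>.3)&(P[:,0]<.75)&(P[:,1]>-.4)&(P[:,1]<.25)&(P[:,2]>.14)]
import collections
k=collections.Counter(map(tuple,(Q[:,:2]//.05*.05).round(2)))
for c in sorted(k):
    if k[c]>8:
        m=np.all((Q[:,:2]//.05*.05).round(2)==c,1);print(c,k[c],Q[m,2].max().round(3),end=' | ')
E
```

```text
top lid 2249 [ 0.549 -0.246  0.27 ] [ 0.655 -0.139  0.313] [ 0.5993 -0.1927  0.2961]
lidhull [ 0.6028 -0.193   0.0537]
top mug 198 [ 0.42  -0.16   0.088] [ 0.515 -0.079  0.1  ] [ 0.4747 -0.1205  0.0934]
[ 0.4751 -0.12    0.0387]
top fin 92 [ 0.463 -0.229  0.18 ] [ 0.498 -0.215  0.215] [ 0.4796 -0.2217  0.2047]
dir [-0.972 -0.237]
top tab 135 [ 0.561 -0.064  0.195] [ 0.609 -0.04   0.239] [ 0.5826 -0.0477  0.2261]
dir [-0.997 -0.076]
side lid 1581 [ 0.549 -0.239  0.27 ] [ 0.655 -0.132  0.313] [ 0.6051 -0.1675  0.291 ]
lidhull [ 0.6025 -0.187   0.0537]
side mug 316 [ 0.436 -0.157  0.088] [ 0.515 -0.073  0.097] [ 0.4765 -0.1132  0.0919]
[ 0.4753 -0.1151  0.0388]
side fin 242 [ 0.463 -0.225  0.18 ] [ 0.499 -0.208  0.211] [ 0.4818 -0.2156  0.1959]
dir [-0.975 -0.222]
side tab 644 [ 0.561 -0.047  0.195] [ 0.611 -0.033  0.236] [ 0.5864 -0.0395  0.2165]
dir [-0.994 -0.112]
258 265 [ 0.675 -0.147  0.191]
258 300 [ 0.676 -0.146  0.119]
258 335 [ 0.678 -0.147  0.04 ]
255 245 [ 0.671 -0.302  0.163]
(np.float64(0.35), np.float64(0.15)) 156 0.173 | (np.float64(0.35), np.float64(0.2)) 345 0.233 | (n
[... 747 characters left out ...]
float64(-0.35)) 29 0.186 | (np.float64(0.6), np.float64(-0.25)) 455 0.314 | (np.float64(0.6), np.float64(-0.2)) 537 0.318 | (np.float64(0.6), np.float64(-0.15)) 238 0.3 | (np.float64(0.6), np.float64(-0.1)) 151 0.197 | (np.float64(0.6), np.float64(-0.05)) 28 0.239 | (np.float64(0.6), np.float64(0.2)) 222 0.242 | (np.float64(0.65), np.float64(-0.4)) 329 0.198 | (np.float64(0.65), np.float64(-0.35)) 555 0.196 | (np.float64(0.65), np.float64(-0.3)) 32 0.169 | (np.float64(0.65), np.float64(-0.25)) 15 0.298 | (np.float64(0.65), np.float64(-0.2)) 37 0.3 | (np.float64(0.7), np.float64(-0.4)) 416 0.197 | (np.float64(0.7), np.float64(-0.35)) 384 0.199 | (np.float64(0.7), np.float64(-0.3)) 280 0.195 |
```

>>> {"fn": "send_rows", "kwargs": {
  "series": [0.65,1.0,1.0,1.0,0,0.65,2,2,0.5,0,0.65,2.5,2.1,0,-1,0.65,2.5,2.1,0,-1,0.65,2.5,2.1,0,-1,0.65,2.5,2.1,0,-1.2,0.65,2.5,2.1,0,0,0.65,2.5,2.1,0,0,0.65,2.5,2.1,0,0,0.65,2.5,2.1,0,0,0.65,2.5,2.1,0,0,0.65,2.5,2.1,0,0,0.65,2.5,2.1,0,0,0.65,1.3,1.3,0,0,0.65,0.6,0.8,0,0,0.65,0,0,0,0,0.65,0,0,0,0]
}}

```text
time: 2.6
eef_pos: [0.4807, -0.219, 0.3075]
tcp_rot: [3.141, 0.0, 0.231]
wrist_force: [0.2, -0.5, -0.2]
opening: 0.0319
gripper_force: 0.0
```

```bash
python3 - <<'E'
from h import *
s=read_state();print(s['time'],s['eef_pos'],s['tcp_rot'],s['opening'],s['q'])
r=read_camera('wrist');cv2.imwrite('pics/w1.png',r['frame'][:,:,::-1])
E
```

```text
2.6 [ 0.48065869 -0.21902413  0.30751182] [3.14120732e+00 2.03897677e-04 2.30642847e-01] 0.031931041739232516 [-5.72511930e-01  3.36220299e-01  1.48933859e+00 -4.28139093e-04
  1.31589812e+00  7.67749436e-01]
```

View pics/w1.png

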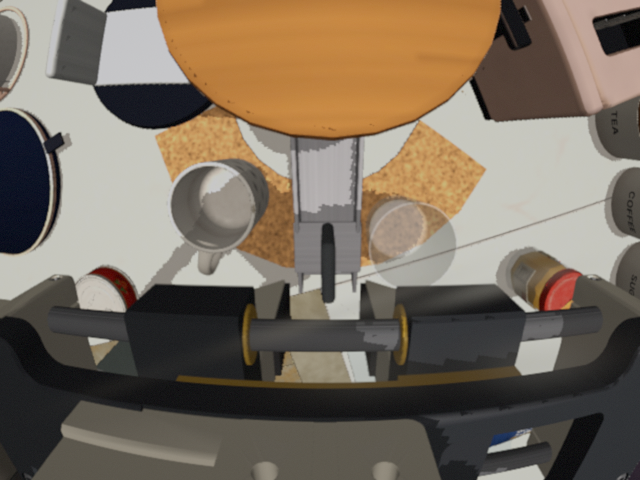

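The wrist view shows the fin at about (328,260), lined up with the gap between the fingers, with the mug at (215,205) and the glass at (410,240). I'll descend to straddle the fin.

>>> {"fn": "send_rows", "kwargs": {
  "series": [0.65,0,0,-1,0,0.65,0,0,-1.5,0,0.65,0,0,-1.5,0,0.65,0,0,-1.2,0,0.65,0,0,-0.5,0,0.65,0,0,0,0]
}}

```text
time: 3.25
eef_pos: [0.4807, -0.2191, 0.2495]
tcp_rot: [-3.141, 0.001, 0.23]
wrist_force: [-0.5, 0.0, -0.3]
opening: 0.0323
gripper_force: 0.0
```

```bash
python3 - <<'E'
import numpy as np
# arc waypoints: finger trailing offset: inner gap 32mm, fin 8 -> trailing centre leads fin by 12mm
A=np.array([.6027,-.190]);R=.125
a=np.radians(np.linspace(193.2,150.3-0,21))
p=A+R*np.c_[np.cos(a),np.sin(a)];print(p.round(4).tolist());print((np.diff(p,axis=0)*100).round(2).tolist())
for lead in (12,):
  b=np.radians(150.3)-lead/125/1000*1000*1.0
  print(lead,A+R*np.array([np.cos(b),np.sin(b)]))
E
```

```text
[[0.481, -0.2185], [0.48, -0.214], [0.4792, -0.2094], [0.4786, -0.2047], [0.4781, -0.2001], [0.4778, -0.1954], [0.4777, -0.1907], [0.4778, -0.186], [0.478, -0.1814], [0.4784, -0.1767], [0.479, -0.1721], [0.4798, -0.1674], [0.4807, -0.1629], [0.4818, -0.1583], [0.4831, -0.1538], [0.4845, -0.1494], [0.4861, -0.145], [0.4879, -0.1406], [0.4898, -0.1364], [0.4919, -0.1322], [0.4941, -0.1281]]
[[-0.1, 0.46], [-0.08, 0.46], [-0.06, 0.46], [-0.05, 0.47], [-0.03, 0.47], [-0.01, 0.47], [0.01, 0.47], [0.02, 0.47], [0.04, 0.47], [0.06, 0.46], [0.08, 0.46], [0.09, 0.46], [0.11, 0.45], [0.13, 0.45], [0.14, 0.45], [0.16, 0.44], [0.18, 0.43], [0.19, 0.43], [0.21, 0.42], [0.22, 0.41]]
12 [ 0.50055738 -0.11794526]
```

>>> {"fn": "send_rows", "kwargs": {
  "series": [0.65,-0.1,0.46,0,-2.15,0.65,-0.08,0.46,0,-2.15,0.65,-0.06,0.46,0,-2.15,0.65,-0.05,0.47,0,-2.15,0.65,-0.03,0.47,0,-2.15,0.65,-0.01,0.47,0,-2.15,0.65,0.01,0.47,0,-2.15,0.65,0.02,0.47,0,-2.15,0.65,0.04,0.47,0,-2.15,0.65,0.06,0.46,0,-2.15,0.65,0.08,0.46,0,-2.15,0.65,0.09,0.46,0,-2.15,0.65,0.11,0.45,0,-2.15,0.65,0.13,0.45,0,-2.15,0.65,0.14,0.45,0,-2.15,0.65,0.16,0.44,0,-2.15,0.65,0.18,0.43,0,-2.15,0.65,0.19,0.43,0,-2.15,0.65,0.21,0.42,0,-2.15,0.65,0.22,0.41,0,-2.15]
}}

```text
time: 5.25
eef_pos: [0.4946, -0.1288, 0.251]
tcp_rot: [3.141, -0.002, -0.522]
wrist_force: [0.7, -1.2, 0.2]
opening: 0.0323
gripper_force: 0.8
```

```bash
cat >m.py <<'E'
from h import *
s=read_state();print(s['time'],s['eef_pos'],s['tcp_rot'],s['wrist_force'])
for c in ['top','side']:
    w,r=cloud(c);cv2.imwrite(f'pics/{c}_{s["time"]:.1f}.png',r['frame'][:,:,::-1])
    for t in ['chute_fin','chute_lip','chute_axis','mug_mouth']:
        print(c,t,[(np.round(d['at'],4).tolist(),round(d['p'],2)) for d in tip_of(c,t)[:2]])
r=read_camera('wrist');cv2.imwrite(f'pics/wrist_{s["time"]:.1f}.png',r['frame'][:,:,::-1])
for t in ['chute_fin','chute_lip','mug_mouth','chute_axis']:
        print('w',t,[(np.round(d['at'],4).tolist(),round(d['p'],2)) for d in tip_of('wrist',t)[:2]])
E
python3 m.py; ls pics
```

```text
5.25 [ 0.494571   -0.12877704  0.25095173] [ 3.14102691e+00 -1.89732330e-03 -5.21648815e-01] [ 0.70208156 -1.24172402  0.17768907]
top chute_fin []
top chute_lip [([0.4713, -0.1336, 0.1169], 0.62)]
top chute_axis [([0.5997, -0.1886, 0.1715], 0.62), ([0.4665, -0.4866, 0.0474], 0.3)]
top mug_mouth [([0.4768, -0.1181, 0.0912], 0.72)]
side chute_fin [([0.4909, -0.1336, 0.2131], 0.82)]
side chute_lip [([0.468, -0.1299, 0.1183], 0.74)]
side chute_axis [([0.6043, -0.1915, 0.168], 0.61)]
side mug_mouth [([0.4788, -0.1189, 0.0937], 0.85)]
w chute_fin [([0.4916, -0.1402, 0.2069], 0.85)]
w chute_lip []
w mug_mouth []
w chute_axis []
side0.png
side_5.2.png
top0.png
top_5.2.png
w1.png
wrist_5.2.png
```

>>> {"fn": "send_rows", "kwargs": {
  "series": [0.65,0.15,0.28,0,0,0.65,0.15,0.27,0,0,0.65,0.15,0.25,0,0,0.65,0.15,0.25,0,0,0.65,0,0,0,0,0.65,-0.2,-0.35,0,0,0.65,-0.4,-0.7,0,0,0.65,0,0,0,0,0.65,0,0,2,0,0.65,0,0,3,0,0.65,0,0,3,0,0.65,-1.5,1,4,0,0.65,-3,2,4,0,0.65,-4,2,2,0,0.65,-4,2,0,0,0.65,-3,2,0,0,0.65,0,0,0,0]
}}

```text
time: 7.7
eef_pos: [0.3384, -0.0382, 0.4284]
tcp_rot: [-3.141, -0.002, -0.519]
wrist_force: [-0.6, 0.2, -0.4]
opening: 0.0325
gripper_force: 0.0
```

```bash
cat >>m.py <<'E'
A=np.array([.6027,-.190])
for c in ['top','side']:
    w,r=cloud(c);P=w.reshape(-1,3)
    def box(x0,x1,y0,y1,z0,z1):
        return P[(P[:,0]>x0)&(P[:,0]<x1)&(P[:,1]>y0)&(P[:,1]<y1)&(P[:,2]>z0)&(P[:,2]<z1)]
    L=box(.5,.7,-.3,-.1,.27,.313);F=box(.46,.53,-.18,-.09,.185,.215);M=box(.42,.54,-.17,-.07,.088,.1);T=box(.53,.65,-.07,.05,.195,.24)
    H=circ(cv2.convexHull(L[:,:2].astype(np.float32)).reshape(-1,2));f=F.mean(0)
    print(c,'lid',H.round(4),'fin',len(F),f.round(4),np.degrees(np.arctan2(f[1]-H[1],H[0]-f[0])).round(1),'tab',T.mean(0).round(4))
    if len(F)>5:
        e,v=np.linalg.eigh(np.cov(F[:,:2].T));print(np.degrees(np.arctan(v[1,1]/v[0,1])))
E
python3 m.py;ls pics
```

```text
7.7 [ 0.33840799 -0.03815772  0.42835867] [-3.14080300e+00 -1.98641305e-03 -5.19127496e-01] [-0.64582479  0.1604692  -0.43289667]
top chute_fin [([0.4925, -0.1291, 0.2113], 0.79)]
top chute_lip [([0.4799, -0.1202, 0.1188], 0.62)]
top chute_axis [([0.6009, -0.1891, 0.1716], 0.89)]
top mug_mouth [([0.4786, -0.1159, 0.0898], 0.56)]
side chute_fin [([0.4941, -0.125, 0.2092], 0.76), ([0.4796, -0.1211, 0.0915], 0.53)]
side chute_lip [([0.4784, -0.1202, 0.1181], 0.59), ([0.468, -0.4857, 0.0505], 0.19)]
side chute_axis [([0.6021, -0.1902, 0.1676], 0.93), ([0.4958, -0.127, 0.2118], 0.55)]
side mug_mouth [([0.4799, -0.1205, 0.0897], 0.63)]
w chute_fin [([0.4932, -0.1323, 0.2074], 0.56)]
w chute_lip [([0.4758, -0.1183, 0.1225], 0.92)]
w mug_mouth [([0.4796, -0.1218, 0.091], 0.75)]
w chute_axis []
top lid [ 0.6029 -0.1931  0.0537] fin 96 [ 0.493  -0.1306  0.2042] 29.6 tab [ 0.5816 -0.0476  0.2268]
-30.30466593028495
side lid [ 0.6027 -0.1864  0.0536] fin 245 [ 0.4947 -0.1238  0.1986] 30.1 tab [ 0.5862 -0.0395  0.2164]
-28.573667808287524
side0.png
side_5.2.png
side_7.7.png
top0.png
top_5.2.png
top_7.7.png
w1.png
wrist_5.2.png
wrist_7.7.png
```

View pics/wrist_7.7.png

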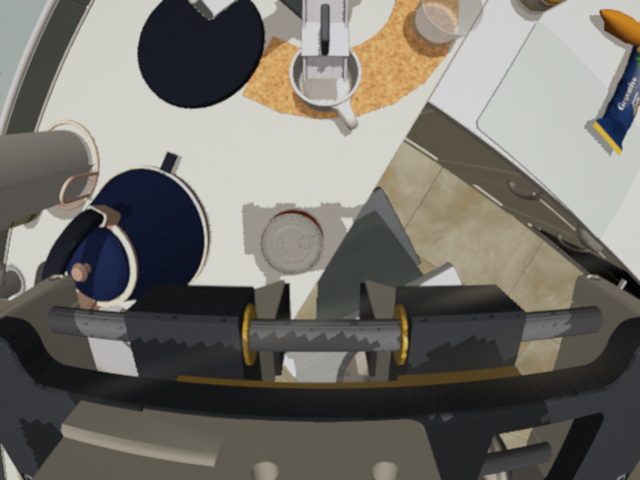

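```bash
python3 - <<'E'
import cv2
a=cv2.imread('pics/top_7.7.png')[120:320,160:430];cv2.imwrite('pics/c.png',cv2.resize(a,None,fx=2.9,fy=2.9,interpolation=2))
E
```

```text
(no output)
```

View pics/c.png

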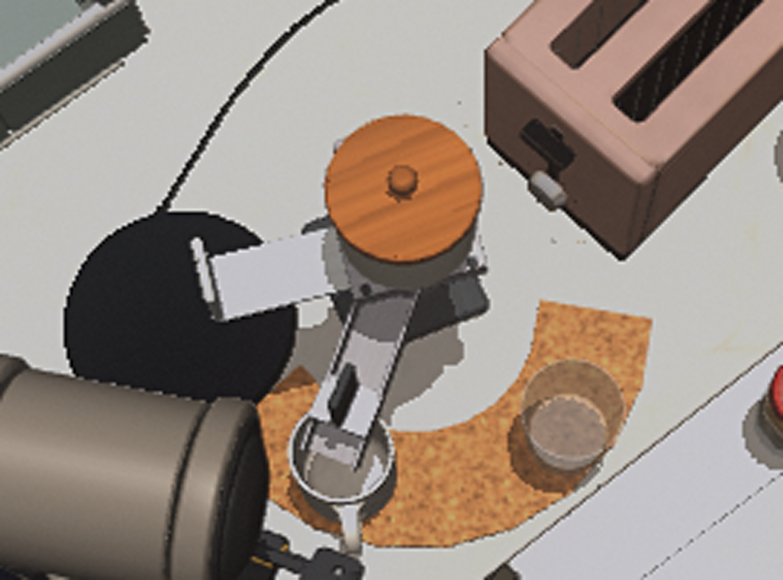

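The lip sits over the mug mouth, at (333,445) against the mug centre at (340,458) in the crop, with the fin and mug bearings both about 29.8°. The gate is still shut. I'll turn now and move above the gap behind the tab.

>>> {"fn": "send_rows", "kwargs": {
  "series": [1,0.5,0,0,4,1,1,-0.1,0,8,1,1.5,-0.2,0,8,1,1.8,-0.2,0,8,1,1.8,-0.2,0,8,1,1.8,-0.2,0,8,1,1.8,-0.2,0,8,1,1.8,-0.2,0,8,1,1.8,-0.2,0,8,1,1.8,-0.2,0,8,1,1.8,-0.2,0,8,1,1.8,-0.2,0,8,1,1.8,-0.2,0,8,1,1.8,-0.2,0,8,1,1.5,-0.3,0,8,1,0.8,-0.3,0,8,1,0,0,0,2,1,0,0,0,0]
}}

```text
time: 10.35
eef_pos: [0.5926, -0.0709, 0.4268]
tcp_rot: [-3.141, -0.0, 1.679]
wrist_force: [0.1, -0.1, -0.2]
opening: 0.0004
gripper_force: 0.0
```

```bash
python3 - <<'E'
from h import *
s=read_state();print(s['time'],s['eef_pos'],np.degrees(s['tcp_rot']),s['q'],s['opening'])
r=read_camera('wrist');V=r['view'];print(-V[:3,:3].T@V[:3,3])
cv2.imwrite('pics/w3.png',r['frame'][:,:,::-1])
print([(d['at'],d['p']) for d in tip_of('wrist','gate_tab')])
E
```

```text
10.35 [ 0.59259125 -0.07086636  0.42684273] [-1.79961156e+02 -1.75236987e-02  9.62168312e+01] [-2.47408957e-01  4.27078252e-01  1.03283493e+00  5.07657745e-05
  1.68242151e+00 -3.55907599e-01] 0.0003829661938334738
[ 5.85861635e-01 -1.36498518e-04  5.19225613e-01]
[([0.5877, -0.0446, 0.2362], 0.62)]
```

View pics/w3.png

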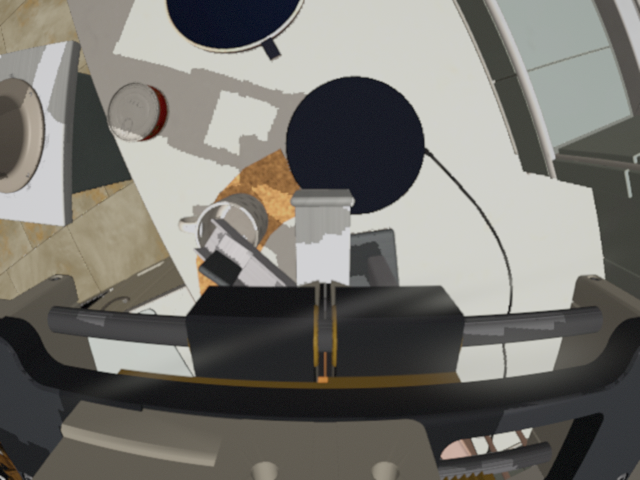

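The tab is at (324,195), in line with the closed fingers at x≈323. Descending behind it.

>>> {"fn": "send_rows", "kwargs": {
  "series": [1,-0.2,0,-1.5,0,1,-0.2,0,-2.5,0,1,0,0,-3,0,1,0,0,-3,0,1,0,0,-2.5,0,1,0,0,-2,0,1,0,0,-1,0,1,0,0,-0.2,0,1,0,0,0,0]
}}

```text
time: 11.35
eef_pos: [0.5886, -0.0709, 0.2711]
tcp_rot: [3.14, 0.0, 1.679]
wrist_force: [-0.0, -1.0, 0.4]
opening: 0.0003
gripper_force: 0.0
```

>>> {"fn": "send_rows", "kwargs": {
  "series": [1,-0.02,0.2,0,0,1,-0.04,0.4,0,0,1,-0.04,0.4,0,0,1,-0.05,0.4,0,0,1,-0.04,0.4,0,0,1,-0.05,0.4,0,0,1,-0.04,0.4,0,0,1,-0.05,0.4,0,0,1,-0.04,0.4,0,0,1,-0.05,0.4,0,0,1,-0.04,0.4,0,0,1,-0.05,0.4,0,0,1,-0.04,0.4,0,0,1,-0.05,0.4,0,0]
}}

```text
time: 12.75
eef_pos: [0.5823, -0.0165, 0.2704]
tcp_rot: [3.141, 0.0, 1.679]
wrist_force: [2.4, -2.2, 2.1]
opening: 0.0005
gripper_force: 1.3
```

>>> {"fn": "send_rows", "kwargs": {
  "series": [1,-0.02,0.2,0,0,1,-0.02,0.2,0,0,1,-0.02,0.15,0,0]
}}

```text
time: 13.05
eef_pos: [0.5817, -0.0112, 0.2703]
tcp_rot: [3.142, 0.0, 1.679]
wrist_force: [1.5, -1.4, 1.6]
opening: 0.0004
gripper_force: 1.3
```

>>> {"fn": "send_rows", "kwargs": {
  "series": [1,-0.02,0.15,0,0,1,0,0.1,0,0]
}}

```text
time: 13.25
eef_pos: [0.5816, -0.0094, 0.2704]
tcp_rot: [-3.142, 0.001, 1.679]
wrist_force: [1.2, -7.3, 1.3]
opening: 0.0009
gripper_force: 3.9
```

>>> {"fn": "send_rows", "kwargs": {
  "series": [1,0,0.1,0,0,1,0,0,0,0]
}}

```text
time: 13.45
eef_pos: [0.5815, -0.0093, 0.2704]
tcp_rot: [-3.141, 0.003, 1.679]
wrist_force: [0.8, -8.3, 2.2]
opening: 0.0003
gripper_force: 4.3
```

>>> {"fn": "send_rows", "kwargs": {
  "series": [1,0,0.15,0,0,1,0,0,0,0]
}}

```text
time: 13.65
eef_pos: [0.5815, -0.0091, 0.2704]
tcp_rot: [-3.141, 0.005, 1.678]
wrist_force: [0.5, -14.5, 1.4]
opening: 0.0003
gripper_force: 6.9
```

The tab is firmly at the stop: force is up to 14.5 N with no further travel. I'll back off slightly, go up and leave.

>>> {"fn": "send_rows", "kwargs": {
  "series": [1,0.05,-0.5,0,0,1,0.1,-1,0,0,1,0,0,0,0,1,0,0,2,0,1,0,0,3,0,1,0,0,4,0,1,0,0,4,0,1,0,0,3,0,1,-3,1,0,0,1,-4,2,0,0,1,-4,2,0,0,1,-4,2,0,0,1,-4,2,0,0,1,-2,1,0,0,1,0,0,0,0]
}}

```text
time: 15.15
eef_pos: [0.3705, 0.0801, 0.4311]
tcp_rot: [3.14, -0.001, 1.682]
wrist_force: [-0.2, -0.2, -0.4]
opening: 0.0004
gripper_force: 0.0
```

```bash
cat >>m.py <<'E'
for c in ['top','side']:
    read_camera(c)
    for t in ['gate_tab','tumbler_rim','honey_mid']: print(c,t,[(np.round(d['at'],4).tolist(),round(d['p'],2)) for d in tip_of(c,t)[:1]])
a=cv2.imread(f'pics/top_{s["time"]:.1f}.png')[120:320,160:430];cv2.imwrite('pics/d.png',cv2.resize(a,None,fx=2.9,fy=2.9,interpolation=2))
E
python3 m.py
```

```text
15.15 [0.3705491  0.08007377 0.43111162] [ 3.14034760e+00 -8.90936103e-04  1.68159648e+00] [-0.20222176 -0.17719455 -0.40239498]
top chute_fin [([0.4923, -0.1267, 0.2068], 0.9)]
top chute_lip [([0.4775, -0.1191, 0.1201], 0.72)]
top chute_axis [([0.6023, -0.1903, 0.1721], 0.89)]
top mug_mouth [([0.4744, -0.1174, 0.0921], 0.95)]
side chute_fin [([0.496, -0.1283, 0.2079], 0.86), ([0.4781, -0.1222, 0.0919], 0.22)]
side chute_lip [([0.4753, -0.12, 0.1222], 0.84)]
side chute_axis [([0.6052, -0.1919, 0.1668], 0.88)]
side mug_mouth [([0.4772, -0.12, 0.0922], 0.71)]
w chute_fin []
w chute_lip []
w mug_mouth []
w chute_axis []
top lid [ 0.6026 -0.1931  0.0536] fin 100 [ 0.4929 -0.1307  0.2041] 29.6 tab [0.5767 0.0007 0.2247]
-31.359922640023697
side lid [ 0.6025 -0.1875  0.0541] fin 254 [ 0.4949 -0.124   0.1982] 30.6 tab [0.5805 0.0102 0.2167]
-28.774038910614514
top gate_tab [([0.5816, 0.0047, 0.2326], 0.89)]
top tumbler_rim [([0.4846, -0.3033, 0.0989], 0.65)]
top honey_mid [([0.4676, -0.4857, 0.0468], 0.74)]
side gate_tab [([0.5853, 0.008, 0.2332], 0.79)]
side tumbler_rim [([0.4843, -0.3012, 0.0973], 0.77)]
side honey_mid [([0.4676, -0.4853, 0.0478], 0.61)]
```

View pics/d.png

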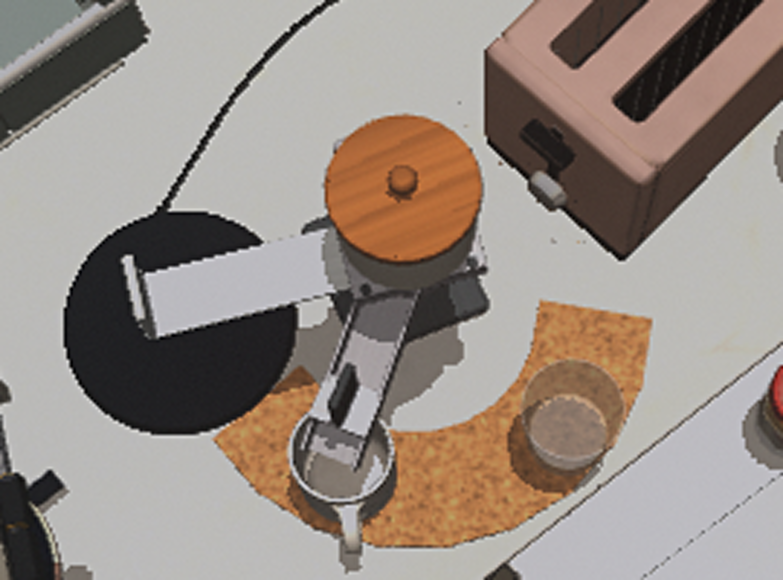

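The picture shows the gate tab drawn out to (135,297), about 49 mm further than before. The chute lip (333,445) is over the mug, and the mug, glass and jar haven't moved.

```bash
python3 -c "from workcell import *;print(finish_job())"
```

```text
the job is handed in; nothing more can be done
None
```

The job is handed in: the chute's lip is over the dotted mug, the gate was then drawn out to its end stop, and the mug, glass and jar stand where they were.

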